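# Load the lift-film dispenser and hold its tensioner back

### The arm

A 7-joint arm with a two-finger parallel gripper is mounted at the origin on the work surface. World frame = base frame: x ahead of the robot, y to its left, z up, the work surface at z = 0. Lengths are in mm, angles in rad, forces in N, time in s.
With the tool pointing down it reaches from about 400 to 875 mm from the base axis. Payload 4.4 kg.
Tool frame: the origin (TCP) lies midway between the tips of the shut fingers; the grasp point (between the pads) lies ctrl.grip_depth behind it (ctrl.grip_depth is the distance from the TCP to the grasp point, in mm); z points along the fingers, y is the line along which they close (so a half turn about z gives the same grasp; the last joint's range is limited). The gripper opens to 85 mm and grips with 20 to 120 N. Pads are 22 mm wide; open, the fingers measure 114 mm over their backs; the gripper's body (76 mm by 85 mm) begins 54 mm behind the grasp point. The pads swing forward as they close: fully open they stand 13 mm farther back than shut.
Start: joints at [1.26, 0.628, 0.038, 1.517, -0.027, 0.996, -0.02], TCP at [157.563, -630.628, 231.313] pointing down, gripper open.
Joint ranges: [-3.06, 3.06], [-0.37, 2.12], [-1.25, 1.32], [0.18, 2.47], [-1.1, 4.24], [0.23, 1.98], [-2.94, 2.94]. Speed limits (rad/s): [2.57, 2.57, 3.14, 3.14, 3.14, 3.14, 3.14].

### API

Orientations are given as [roll, pitch, yaw] about the fixed x, y, z axes, in that order (R = Rz(yaw) Ry(pitch) Rx(roll)).
In Python, from cell import ctrl gives the robot as it stands.
- The arm moves only by the tool carry_out, never from a script. Its argument "deltas" is one flat list of numbers, 7 for each row, row after row: the turn, a rotation vector about the tool's x, y, z in degrees, then the shift along the tool's x, y, z in m, then the closure, from -1 (fully open) to 1 (shut). In form: [wx, wy, wz, dx, dy, dz, claw, wx, wy, wz, dx, dy, dz, claw, ...]. A call has 1 to 12 rows; each row shifts and turns the commanded pose from where the row before left it, along the tool's axes as they then stand; what a row does not reach is not made up. A row lasts 1/8 s, in which the tool goes at most 62.5 mm and 10.7 degrees, less where a joint would pass 70% of its speed; a pose out of reach is approached as far as the arm can. A call with a gripper value outside its range is refused whole. The fingers move at their own pace and stop on an object; the grip force is fixed at half the most. Time passes only in rows, so rows that do not move let the fingers close. It gives the time, the measured TCP pose, the force, the opening and the grip force at its end, in the units of the state.
- ctrl.read_state(): the state, without advancing time (a new reading comes with each control period).
- ctrl.get_image(name): name is "scene" or "top" or "wrist"; returns the picture (480x640x3 uint8, red, green, blue); there is no depth.
- ctrl.calibration(name): a dict with "mtx" (3x3 intrinsics, pixels), "R" (3x3) and "t" (3): a world point X has camera coordinates R X + t. Camera axes: x right, y down, z forward; pixel columns grow to the right and rows downward; lengths in mm; the calibration is good to about 2 mm. The wrist camera is an equidistant fisheye: a pixel r from the principal point sees the ray r / f radians off the axis. A picture is of the moment at which its call begins: read the wrist's pose just before it. calibration takes no time and is no camera call; for the wrist camera it gives the pose at the moment of the call.
- ctrl.finish_job(): hands the job in; it is judged then, once.
The state is a dict: "clock": time; "qpos": joint angles; "qd": joint speeds; "tau": joint torques, N m; "eef_pos": TCP position; "tool_rot": TCP orientation; "force": force on the tool from outside, world axes, zero at the start; "torque": the same for the moment, N m; "width": finger opening in mm; "gripper_force": force on a finger pad.
Only numpy, scipy, OpenCV 4.12 (cv2) and the standard library are available. Lean on these libraries where they do the work, as an engineer would, in place of code of your own. Each camera call takes 0.05 s, during which the arm holds its last target. There are 200 camera calls.

### The job

Load the film dispenser in the kit drawer: lay the white spacer ring squarely on the black spool in the blue pocket, then the green top disc on the spacer, both flat down inside the pocket and let go. Then push the yellow idler block of the sprung tensioner arm back, away from the pocket, past the ratchet click and clearly beyond it, and hold it there clear of the pawl so that a colleague can thread the film: finish while still pushing, not with the arm let back onto the pawl. Leave the other kit where it lies.

Things in the scene. Friction and masses are not known exactly. Their poses are not given: they have to be found in the camera images.
- dispenser: Film dispenser screwed down on the drawer base: grey plate 200 mm (x) by 260 mm (y) by 12 mm, its centre at (10, -20) mm from the origin. Origin on the drawer base. Seen along its own axes: the blue pocket is at (0, 60) mm, the arm's pivot at (20, -90) mm. It stands at any yaw within 0.3 rad.
- pocket (a point): Centre of the round pocket's floor, 12 mm above the drawer base, axes as the dispenser's. Inner radius 28.5 mm; blue curved walls on its +y and -y sides, straight to 48 mm above the floor, flaring out to 57 mm. Finger notches 36 mm wide, open down to the plate, face the dispenser's +x and -x: grip parts along that x. Seated undersides above the floor: spool 0, spacer 24, top disc 36 mm.
- spool: Black spool, 54 mm diameter, 24 mm high, already seated loose in the pocket. Origin at the centre of its underside.
- spacer: White plastic ring, outer diameter 54 mm, bore 24 mm, 12 mm thick, about 40 g, lying flat on the drawer base. Origin at the centre of its underside.
- topdisc: Solid green plastic disc with a white dot in the middle of its top, diameter 54 mm, 12 mm thick, about 50 g, lying flat on the drawer base. Origin at the centre of its underside.
- tensioner (a joint): Angle of the tensioner arm about its upright pivot, rad: 0 at rest (leaning towards the pocket), grows as it is pushed back to the dispenser's -y. Pawl felt from about 0.12; it clicks in behind the tooth near 0.53, where the arm stays if let go; stop at 0.80. Hold it beyond 0.57 (aim 0.65 to 0.72). Spring at the idler block: 3.5 N at rest, 7.5 N at 0.70, some 2 N more over the pawl.
- pivot (a point): Point on the arm's pivot axis, 57 mm above the drawer base, axes as the dispenser's. With q the joint value, the idler block's middle lies 90 mm from the pivot in direction (-cos(q-0.4), -sin(q-0.4)) in the dispenser's axes.
- idler_face (a point): Middle of the face to push, on the pocket's side of the yellow idler block at the arm's free end, 57 mm above the drawer base; turns with the arm, its -y is the way to push, square into the block. Block 30 mm along the arm, 22 mm across, 20 to 76 mm above the drawer base; about 50 mm free between it and the pocket. To 0.70 it travels a shallow arc 60 mm long: closed fingertips can push straight.
- pawl (a joint): Slide of the red sprung pawl slider, m: 0 home (forward), grows as the arm's tooth forces it back, up to about 0.008, and snaps home after the click.
- goggles: Bystander: orange viewing goggles, 150 mm wide, 130 mm long, 55 mm high. Origin on the drawer base, under the middle of the lens front.
- loupe: Bystander: chrome-rimmed folding loupe, 38 mm round, black cover, 80 mm long, 11 mm high. Origin under the middle of the lens.
- pen_torch: Bystander: yellow pen torch lying on its side, 134 mm long, 20 mm high. Origin under its middle, x along it.
- powder_jar: Bystander: jar with a black cap, 60 mm diameter, 65 mm high. Origin under its middle.
- powder_pot: Bystander: jar with a red cap, 52 mm diameter, 55 mm high. Origin under its middle. A fixed brush rack with three upright brushes (155 mm high) stands at the far end of the drawer, and its walls are 50 mm high: keep clear.
Things that resemble listed ones, but are neither listed nor needed, are in the scene too. What is shaped like the spacer but purple or red is not meant.

How it is judged (in metres and radians):
On the way, in this order (a step that is already met when the one before it is completed fails the run):
1. the spacer lies flat on the spool in the pocket (horizontal distance between spacer and pocket below 0.004 m and z of spacer in the frame of pocket between 0.022 and 0.027 m and angle between spacer's own z axis and vertical below 0.08 rad), for 0.2 s.
2. the top disc lies flat on the spacer in the pocket (all of step 1 and horizontal distance between topdisc and pocket below 0.004 m and z of topdisc in the frame of pocket between 0.034 and 0.039 m and angle between topdisc's own z axis and vertical below 0.08 rad), for 0.2 s.
3. the tensioner arm is pushed back beyond its click, the pawl home behind its tooth (value of joint tensioner above 0.57 rad and value of joint pawl below 0.003 m), for 0.2 s.
At the end, for the whole second after the job is handed in: Spool, spacer and top disc lie flat in the pocket in that order (within 4 mm of its axis, 2 mm of seated height, 0.08 rad), the disc untouched; the fingers push the tensioner arm with over 2 N and hold it beyond 0.57 rad, off the pawl (catch at 0.53), which is home within 3 mm (all of step 2 and all of step 3 and horizontal distance between spool and pocket below 0.004 m and z of spool in the frame of pocket between -0.002 and 0.003 m and angle between spool's own z axis and vertical below 0.08 rad and contact force between the fingers and tensioner above 2 N and contact force between each of the arm, the fingers and topdisc below 0.3 N); the arm keeps its last pose, push and grip.
It fails at once if the goggles is moved by more than 30 mm (distance of goggles from where it was at the start of the episode above 0.03 m).
It fails at once if the loupe is moved by more than 30 mm (distance of loupe from where it was at the start of the episode above 0.03 m).
It fails at once if the pen torch is moved by more than 30 mm (distance of pen_torch from where it was at the start of the episode above 0.03 m).
It fails at once if the powder jar is moved by more than 30 mm (distance of powder_jar from where it was at the start of the episode above 0.03 m).
It fails at once if the powder pot is moved by more than 30 mm (distance of powder_pot from where it was at the start of the episode above 0.03 m).
It also fails if it takes over 54 s, if anything falls off the work surface, if the arm or the gripper's body presses on something with over 40 N, if the wrist force passes 120 N, or if a joint passes its speed limit or range.

## Working session

There is one attempt and no reset: what is moved stays moved. The work goes in short steps, Python scripts to look and compute and a tool call to move; the robot and the scene stay as the last step left them, time stands still between calls to the robot, and variables do not carry over. Pictures are saved under pics/ and viewed, at most 10 in all, crops included, and the job is handed in when it is done.

Besides the shell and the picture viewer there is one more tool, called after "Request:" by a JSON object that holds its "api" and its "payload", one argument or row to a line. carry_out: Moves the arm, as the interface text tells. Its arguments: {"type":"object","properties":{"deltas":{"type":"array"}},"required":["deltas"]}

```bash
mkdir -p pics; ls; python3 - <<'E'
from cell import ctrl
import cv2,numpy as np
s=ctrl.read_state();print(s['eef_pos'],s['tool_rot'],s['width'],ctrl.grip_depth)
a=ctrl.get_image('top');b=ctrl.get_image('scene')
cv2.imwrite('pics/top.png',a[...,::-1]);cv2.imwrite('pics/scene.png',b[...,::-1])
for n in('top','scene','wrist'):
  c=ctrl.calibration(n);print(n,np.round(np.array(c['mtx']),1).tolist(),np.round(c['R'],4).tolist(),np.round(c['t'],1).tolist())
E
```

```text
pics
[ 157.40757555 -629.99916105  230.37415068] [-3.13966697e+00  1.88554365e-05  2.44796272e-01] 85.53404292535616 18.700000000000003
top [[434.6, 0.0, 316.8], [0.0, 434.6, 236.5], [0.0, 0.0, 1.0]] [[0.0264, -0.9989, 0.0385], [-0.9858, -0.0324, -0.1651], [0.1661, -0.0336, -0.9855]] [-37.0, 519.9, 825.5]
scene [[513.9, 0.0, 320.6], [0.0, 513.9, 235.5], [0.0, 0.0, 1.0]] [[0.033, 0.9994, -0.0105], [0.732, -0.0313, -0.6806], [-0.6806, 0.0147, -0.7325]] [-30.1, -333.4, 1488.7]
wrist [[371.6, 0.0, 321.3], [0.0, 371.6, 235.9], [0.0, 0.0, 1.0]] [[0.2424, -0.9702, -0.0013], [-0.9345, -0.2338, 0.2684], [-0.2607, -0.0638, -0.9633]] [-648.9, -34.6, 378.9]
```

View pics/top.png

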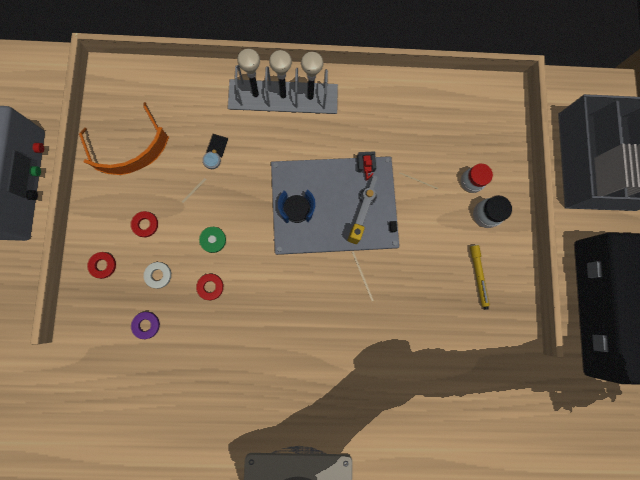

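View pics/scene.png

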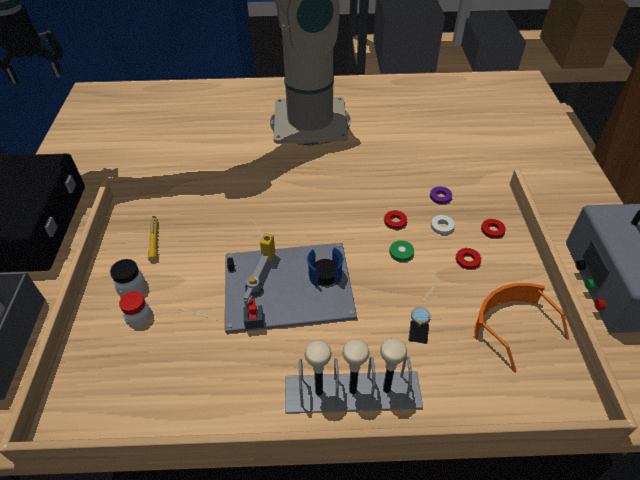

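Top view: white spacer (157,275). Lookalikes are the red rings (144,224), (101,265) and (210,287), and the purple ring (145,325). The green disc with a white dot is at (212,240). The pocket with the black spool is at (296,207) and the yellow idler at (357,232). I choose the white and green ones, check them in one crop, and triangulate.

```bash
cat > h.py <<'E'
import cv2,numpy as np
from cell import ctrl
def blob(img,lo,hi,near=None,amin=20):
    hsv=cv2.cvtColor(img,cv2.COLOR_RGB2HSV);m=cv2.inRange(hsv,lo,hi)
    cs,_=cv2.findContours(m,cv2.RETR_EXTERNAL,cv2.CHAIN_APPROX_NONE);out=[]
    for c in cs:
        a=cv2.contourArea(c)
        if a<amin: continue
        (x,y),r=cv2.minEnclosingCircle(c);M=cv2.moments(c)
        out.append((M['m10']/M['m00'],M['m01']/M['m00'],a,r,c))
    if near is not None: out.sort(key=lambda o:np.hypot(o[0]-near[0],o[1]-near[1]))
    return out
def ray(name,uv,cal=None):
    c=cal or ctrl.calibration(name);K=np.array(c['mtx']);R=np.array(c['R']);t=np.array(c['t'])
    p=(np.array(uv)-K[:2,2])/K[0,0]
    if name=='wrist':
        r=np.hypot(*p);d=np.r_[p/max(r,1e-9)*np.sin(r),np.cos(r)]
    else: d=np.r_[p,1]
    d=R.T@d;return -R.T@t,d/np.linalg.norm(d)
def plane(name,uv,z,cal=None):
    o,d=ray(name,uv,cal);return o+d*(z-o[2])/d[2]
def proj(name,X,cal=None):
    c=cal or ctrl.calibration(name);K=np.array(c['mtx']);p=np.array(c['R'])@X+np.array(c['t'])
    if name=='wrist':
        r=np.hypot(p[0],p[1]);th=np.arctan2(r,p[2]);return K[:2,2]+K[0,0]*th*p[:2]/r
    return K[:2,2]+K[0,0]*p[:2]/p[2]
def tri(rays):
    A=sum(np.eye(3)-np.outer(d,d) for o,d in rays);b=sum((np.eye(3)-np.outer(d,d))@o for o,d in rays)
    X=np.linalg.solve(A,b);return X,max(np.linalg.norm((np.eye(3)-np.outer(d,d))@(X-o)) for o,d in rays)
E
python3 - <<'E'
from h import *
a=cv2.imread('pics/top.png')[...,::-1].copy();b=cv2.imread('pics/scene.png')[...,::-1].copy()
G=((60,100,50),(85,255,255));W=((0,0,150),(179,45,255));Y=((22,150,120),(32,255,255))
for n,c,na,nb in(('green',G,(212,240),(402,250)),('white',W,(157,275),(443,225)),('yellow',Y,(357,232),(267,240)),('dot',W,(212,240),(402,250))):
    p=blob(a,*c,na,4)[0];q=blob(b,*c,nb,4)[0]
    print(n,np.round(p[:4],1),np.round(q[:4],1),*[np.round(v,1) for v in tri([ray('top',p[:2]),ray('scene',q[:2])])])
for n,p in(('white',(157,275)),('green',(212,240)),('pocket',(296,207)),('c1',(272,163)),('c2',(390,157)),('c3',(399,248)),('c4',(275,254))): print(n,np.round(plane('top',p,12),1))
c=cv2.resize(a[195:345,80:280],None,fx=4,fy=4,interpolation=3);cv2.imwrite('pics/crop.png',c[...,::-1])
E
```

```text
green [212.2 239.2 481.5  13. ] [401.4 250.5 344.   11.7] [514.4 192.6   5.9] 0.5
white [156.3 274.8 490.5  13.2] [442.4 222.7 260.5  11.6] [437.4 298.4  10.7] 0.9
yellow [357.1 231.5 127.    7.9] [266.4 238.7  77.5   6.9] [528.3 -99.5  72.9] 0.6
dot [211.6 238.9  33.5   3.8] [401.3 248.7  18.    3.2] [514.1 192.3  11.7] 0.9
white [437.  297.4  12. ]
green [511.9 192.2  12. ]
pocket [587.4  22.4  12. ]
c1 [681.5  76.7  12. ]
c2 [ 705.1 -176.    12. ]
c3 [ 507.6 -194.6   12. ]
c4 [487.   62.1  12. ]
```

View pics/crop.png

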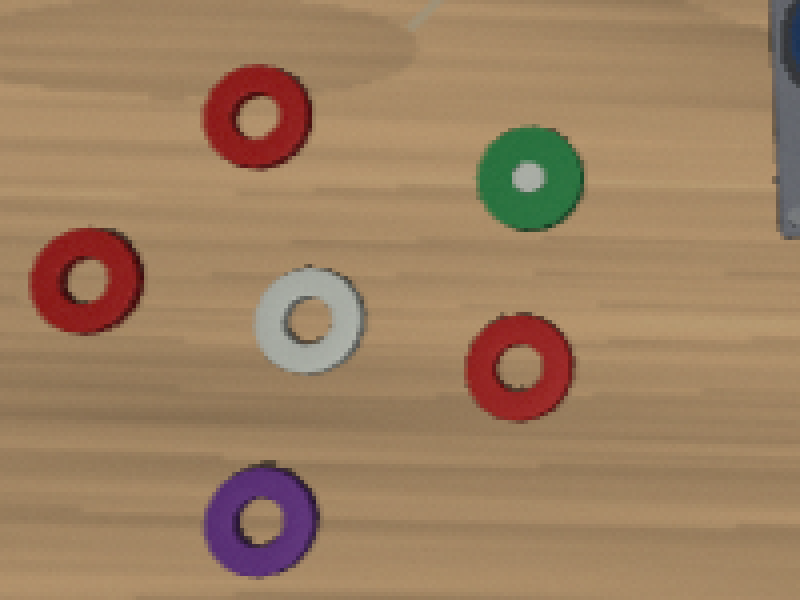

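Crop shows one white ring (310,320) and one green disc with a white dot (530,178); the other four rings are red or purple, so the choice is clear. The drawer base is at z≈0. I turn the tool first, then travel in an arc.

Request:
{"api": "carry_out", "payload": {
  "deltas": [0,0,-10.1,0,0,0,-1,0,0,-10.1,0,0,0,-1,0,0,-10.1,0,0,0,-1,0,0,-10.1,0,0,0,-1,0,0,-10.1,0,0,0,-1,0,0,-10.1,0,0,0,-1,0,0,-10.1,0,0,0,-1,0,0,-10.1,0,0,0,-1]
}}

```text
clock: 1.1
eef_pos: [157.3, -630.3, 230.8]
tool_rot: [-3.141, -0.001, 1.661]
force: [-0.6, -0.6, -0.5]
width: 85.7
gripper_force: 0.0
```

Request:
{"api": "carry_out", "payload": {
  "deltas": [0,0,0,0.0294,0.0429,0,-1,0,0,0,0.0294,0.0429,0,-1,0,0,0,0.0294,0.0429,0,-1,0,0,0,0.0294,0.0429,0,-1,0,0,0,0.0294,0.0429,0,-1,0,0,0,0.0294,0.0429,0,-1,0,0,0,0.0294,0.0429,0,-1,0,0,0,0.0294,0.0429,0,-1,0,0,0,0.0294,0.0429,0,-1,0,0,0,0.0294,0.0429,0,-1]
}}

```text
clock: 2.35
eef_pos: [561.2, -300.5, 230.9]
tool_rot: [-3.141, -0.0, 1.655]
force: [1.3, -0.4, 0.2]
width: 85.4
gripper_force: 0.0
```

Request:
{"api": "carry_out", "payload": {
  "deltas": [0,0,0,0.0462,0.0068,0,-1,0,0,0,0.0462,0.0068,0,-1,0,0,0,0.0462,0.0068,0,-1,0,0,0,0.0462,0.0068,0,-1,0,0,0,0.0462,0.0068,0,-1,0,0,0,0.0462,0.0068,0,-1,0,0,0,0,0,0,-1]
}}

```text
clock: 3.22
eef_pos: [577.5, -16.3, 231.3]
tool_rot: [3.141, -0.003, 1.663]
force: [0.7, -0.1, 0.3]
width: 85.7
gripper_force: 0.0
```

```bash
python3 - <<'E'
from h import *
import pickle
c=ctrl.calibration('wrist');im=ctrl.get_image('wrist');cv2.imwrite('pics/w1.png',im[...,::-1]);pickle.dump(c,open('w1.pkl','wb'))
s=ctrl.read_state();print(s['eef_pos'],s['tool_rot'],s['qd'].round(3) if hasattr(s['qd'],'round') else s['qd'])
print(np.round(-np.array(c['R']).T@np.array(c['t']),1))
E
```

```text
[577.42001388 -19.81465968 231.09453271] [-3.14106166e+00 -5.74178241e-04  1.65911233e+00] [ 0.046  0.002  0.046 -0.005  0.015  0.007  0.005]
[571.7  51.2 374.4]
```

View pics/w1.png

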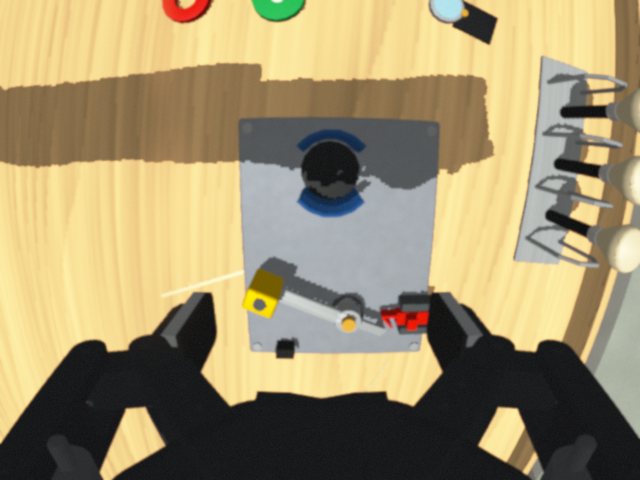

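Wrist view: pocket at (330,172) with its notches left and right, plate corners (239,119), (439,122), (421,352), (250,352), and idler block at (264,293), at rest. I'll measure them metrically.

```bash
cat >> h.py <<'E'
from scipy.optimize import least_squares
def circ(P):
    P=np.asarray(P)[:,:2]
    f=lambda p:np.hypot(P[:,0]-p[0],P[:,1]-p[1])-p[2]
    r=least_squares(f,[*P.mean(0),30],loss='soft_l1',f_scale=.7);return r.x,np.sqrt(np.mean(f(r.x)**2))
def pocket(im,cal):
    m=cv2.inRange(cv2.cvtColor(im,cv2.COLOR_RGB2HSV),(100,130,30),(125,255,255))
    m[:, :150]=0;m=cv2.morphologyEx(m,cv2.MORPH_OPEN,np.ones((3,3)))
    cs,_=cv2.findContours(m,cv2.RETR_EXTERNAL,cv2.CHAIN_APPROX_NONE)
    cs=sorted(cs,key=cv2.contourArea)[-2:]
    print('blue',[(cv2.boundingRect(c),cv2.contourArea(c)) for c in cs])
    h=[]
    for c in cs: h+=[c[:,0]]
    P=np.array([plane('wrist',p,69,cal) for p in np.vstack(h)])
    H=cv2.convexHull(P[:,:2].astype(np.float32))[:,0];return circ(H),H
E
python3 - <<'E'
from h import *
import pickle
c=pickle.load(open('w1.pkl','rb'));im=cv2.imread('pics/w1.png')[...,::-1].copy()
r,H=pocket(im,c);print('pocket',np.round(r[0],2),r[1],len(H))
px=[(239,119),(439,122),(421,352),(250,352)]
P=np.array([plane('wrist',p,12,c)[:2] for p in px]);print(P.round(1).tolist())
ctr=P.mean(0);ys=[np.arctan2(-(a-b)[0],(a-b)[1]) for a,b in((P[0],P[3]),(P[1],P[2]))]+[np.arctan2(*(a-b)[::-1]) for a,b in((P[1],P[0]),(P[2],P[3]))]
print(ctr,np.round(ys,3));y=np.mean(ys)
R=np.array([[np.cos(y),-np.sin(y)],[np.sin(y),np.cos(y)]])
print('pocket by plate',ctr+R@[-10,80],'pivot',ctr+R@[10,-70])
# spool black blob, z=36
m=blob(im,(0,0,0),(179,255,45),(330,172),300)[0];pts=[plane('wrist',p,36,c) for p in cv2.convexHull(m[4])[:,0]];print('spool',m[:4],circ(pts))
m=blob(im,*((22,150,170),(32,255,255)),(264,290),50)[0];print('idler',m[:4],plane('wrist',m[:2],76,c))
E
```

```text
blue [((299, 130, 65, 21), 539.5), ((299, 189, 63, 27), 1005.5)]
pocket [582.14  21.56  35.82] 0.3337650988754674 49
[[490.0, 62.3], [686.4, 79.4], [711.1, -178.9], [511.1, -195.4]]
[599.66627833 -58.14571284] [0.082 0.095 0.087 0.082]
pocket by plate [582.78068127  20.68877588] pivot [ 615.68648635 -127.01771684]
spool (330.5932356664858, 163.91770663772834, 1843.0, 28.248979568481445) (array([582.59740263,  23.21274545,  24.57274865]), np.float64(2.4112287972854345))
idler (259.0339123242349, 302.8249241797629, 604.5, 17.702678680419922) [529.44553224 -97.62849795  76.        ]
```

Request:
{"api": "carry_out", "payload": {
  "deltas": [0,0,0,0.0411,-0.0166,0,-1,0,0,0,0.0411,-0.0166,0,-1,0,0,0,0.0411,-0.0166,0,-1,0,0,0,0.0411,-0.0166,0,-1,0,0,0,0.0411,-0.0166,0,-1,0,0,0,0.0411,-0.0166,0,-1,0,0,0,0.0411,-0.0166,0,-1,0,0,0,0,0,0,-1,0,0,0,0,0,0,-1]
}}

```text
clock: 4.4
eef_pos: [438.5, 253.2, 231.0]
tool_rot: [-3.142, 0.002, 1.653]
force: [-0.2, -0.7, 0.1]
width: 85.2
gripper_force: 0.0
```

```bash
cat >> h.py <<'E'
def disc(im,cal,lo,hi,near,z,amin=100):
    m=blob(im,lo,hi,near,amin)[0];pts=[plane('wrist',p,z,cal) for p in cv2.convexHull(m[4])[:,0]]
    r=circ(pts);print('px',np.round(m[:4],1),'fit',np.round(r[0],2),'rms',round(r[1],2));return r[0][:2]
def shift(target,yaw=None):
    s=ctrl.read_state();p=np.array(s['eef_pos']);y=s['tool_rot'][2]
    d=np.array(target)-p;print('pos',p.round(1),'yaw',round(y,4),'tilt',np.round(s['tool_rot'][:2],4))
    print('tool shift mm',np.round([d[0]*np.cos(y)+d[1]*np.sin(y),d[0]*np.sin(y)-d[1]*np.cos(y),-d[2]],1),'wz',None if yaw is None else round(-np.degrees(yaw-y),2))
E
python3 - <<'E'
from h import *
ctrl.get_image('wrist')
c=ctrl.calibration('wrist');im=ctrl.get_image('wrist');cv2.imwrite('pics/w2.png',im[...,::-1])
g=proj('wrist',np.array([437,297.5,12]),c);print(g)
w=disc(im,c,(0,0,120),(179,60,255),g,12)
shift([*w,-3],1.5708+.0865)
g=proj('wrist',np.array([514,192.5,12]),c);print(g);disc(im,c,(55,100,50),(85,255,255),g,12)
E
```

```text
[322.94476449 158.75806565]
px [ 324.5  157.6 2294.5   27.9] fit [438.43 298.52  26.71] rms 0.29
pos [438.7 252.9 231.1] yaw 1.6516 tilt [3.1416e+00 1.3000e-03]
tool shift mm [ 45.5   3.4 234.1] wz -0.33
[387.87434128 266.46451841]
px [ 388.2  264.5 1758.5   24.5] fit [514.39 194.08  26.23] rms 0.46
```

View pics/w2.png

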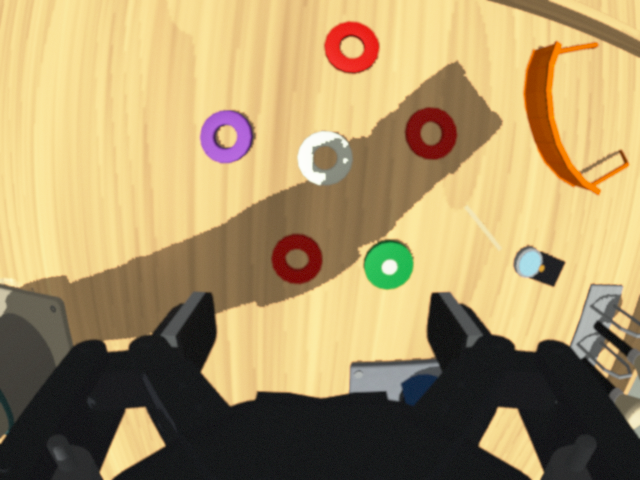

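Wrist view: spacer at (324,158), green disc at (389,264), with the red and purple neighbours well clear of the fingers. Descending.

Request:
{"api": "carry_out", "payload": {
  "deltas": [0,0,-0.3,0.023,0.0015,0,-1,0,0,0,0.0225,0.002,0.02,-1,0,0,0,0,0,0.045,-1,0,0,0,0,0,0.045,-1,0,0,0,0,0,0.045,-1,0,0,0,0,0,0.04,-1,0,0,0,0,0,0.02,-1,0,0,0,0,0,0.01,-1,0,0,0,0,0,0.005,-1,0,0,0,0,0,0.003,-1]
}}

```text
clock: 5.75
eef_pos: [437.9, 300.6, -1.2]
tool_rot: [3.14, -0.001, 1.66]
force: [0.4, -0.0, 0.3]
width: 85.7
gripper_force: 0.0
```

Request:
{"api": "carry_out", "payload": {
  "deltas": [0,0,0,0,0,0,-1]
}}

```text
clock: 5.88
eef_pos: [437.6, 300.7, -1.2]
tool_rot: [3.141, -0.0, 1.66]
force: [0.0, 0.5, -0.1]
width: 85.3
gripper_force: 0.0
```

```bash
python3 - <<'E'
from h import *
c=ctrl.calibration('wrist');im=ctrl.get_image('wrist')
cv2.imwrite('pics/w3.png',im[...,::-1]);shift([438.4,298.5,-3],1.6573);print(proj('wrist',np.array([438.4,298.5,12]),c))
E
```

```text
pos [437.6 300.8  -1.1] yaw 1.6601 tilt [ 3.1406e+00 -5.0000e-04]
tool shift mm [-2.4  0.6  1.9] wz 0.16
[321.67803305 319.87955739]
```

View pics/w3.png

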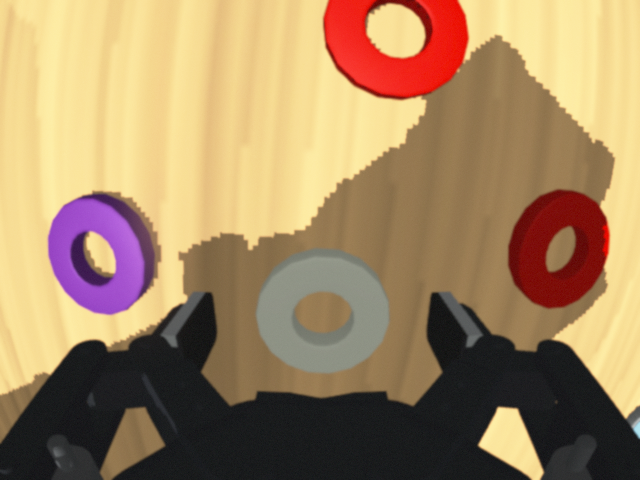

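```bash
python3 - <<'E'
from h import *
c=ctrl.calibration('wrist');im=cv2.imread('pics/w3.png')[...,::-1].copy()
hsv=cv2.cvtColor(im,cv2.COLOR_RGB2HSV);print(hsv[310,270],hsv[262,320],hsv[300,200],hsv[240,250])
for hi in (55,70): w=disc(im,c,(20,0,80),(110,hi,255),(323,310),12)
# rim edge points by hand: left,right,top(top face back edge)
P=[plane('wrist',p,12,c)[:2].round(1).tolist() for p in((257,308),(389,308),(323,249))];print(P)
E
```

```text
[ 38  21 145] [ 39  24 149] [75 10 49] [ 21 106 245]
px [  322.3   310.7 12779.     66.4] fit [438.58 300.32  27.17] rms 0.56
px [  322.3   310.7 12900.5    66.8] fit [438.57 300.33  27.26] rms 0.58
[[412.6, 301.2], [464.3, 305.8], [436.2, 327.8]]
```

Ring at (323,310) sits centred between the fingers. Lower slightly and close.

Request:
{"api": "carry_out", "payload": {
  "deltas": [0,0,0,0,0,0.002,-1,0,0,0,0,0,0,1,0,0,0,0,0,0,1,0,0,0,0,0,0,1,0,0,0,0,0,0,1,0,0,0,0,0,0,1,0,0,0,0,0,0,1]
}}

```text
clock: 6.8
eef_pos: [437.3, 300.7, -2.8]
tool_rot: [3.141, 0.0, 1.661]
force: [-1.6, -0.2, 9.5]
width: 52.0
gripper_force: 60.8
```

Request:
{"api": "carry_out", "payload": {
  "deltas": [0,0,0,0,0,-0.005,1,0,0,0,0,0,-0.02,1,0,0,0,0,0,-0.04,1,0,0,0,0,0,-0.045,1]
}}

```text
clock: 7.3
eef_pos: [436.7, 300.2, 107.0]
tool_rot: [-3.14, 0.001, 1.66]
force: [0.5, 0.7, -1.9]
width: 51.5
gripper_force: 62.6
```

```bash
python3 - <<'E'
from h import *
c=ctrl.calibration('wrist');im=ctrl.get_image('wrist');s=ctrl.read_state();print(s['width'],s['force'],s['eef_pos'])
cv2.imwrite('pics/w4.png',im[...,::-1])
E
```

```text
52.03136039218119 [0.62436844 0.71701671 3.05119721] [439.37117727 302.45353428 112.46203394]
```

View pics/w4.png

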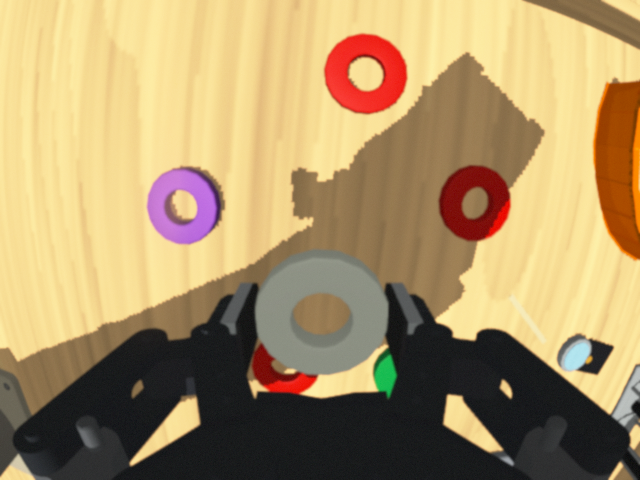

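Wrist view: spacer held flat between the pads, centre (322,310). Carry it above the pocket.

Request:
{"api": "carry_out", "payload": {
  "deltas": [0,0,0,-0.0364,0.0147,0,1,0,0,0,-0.0364,0.0147,0,1,0,0,0,-0.0364,0.0147,0,1,0,0,0,-0.0364,0.0147,0,1,0,0,0,-0.0364,0.0147,0,1,0,0,0,-0.0364,0.0147,0,1,0,0,0,-0.0364,0.0147,0,1,0,0,0,-0.0364,0.0147,0,1,0,0,0,0,0,0.02,1,0,0,0,0,0,0,1,0,0,0,0,0,0,1]
}}

```text
clock: 8.72
eef_pos: [580.3, 22.0, 86.7]
tool_rot: [3.141, -0.001, 1.662]
force: [0.8, 0.6, -0.2]
width: 51.7
gripper_force: 62.6
```

```bash
python3 - <<'E'
from h import *
import pickle
c=ctrl.calibration('wrist');im=ctrl.get_image('wrist');shift([582.2,23,85],1.6573)
pickle.dump(c,open('w5.pkl','wb'))
cv2.imwrite('pics/w5.png',im[...,::-1])
E
```

```text
pos [580.5  22.1  86.9] yaw 1.6617 tilt [ 3.1409e+00 -4.0000e-04]
tool shift mm [0.8 1.8 1.9] wz 0.25
```

View pics/w5.png

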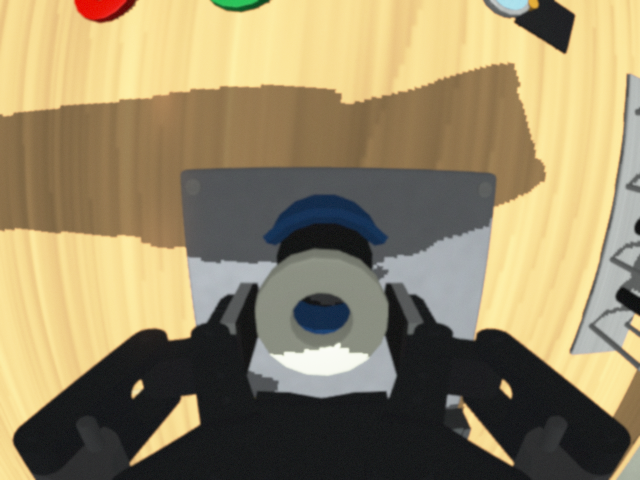

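Spacer at (322,312), blue +y wall arc from (265,240) over (325,196) to (386,240), plate corners (182,172) and (495,176). I compare ring and pocket in this one view.

```bash
cat >> h.py <<'E'
def arc(pts,z,R,cal):
    P=np.array([plane('wrist',p,z,cal)[:2] for p in pts])
    f=lambda p:np.hypot(*(P-p).T)-R
    r=least_squares(f,P.mean(0)-[0,R*.7],loss='soft_l1',f_scale=.5);return r.x,np.sqrt(np.mean(f(r.x)**2))
def compare(im,cal,zring,lo,hi,cut=308,R=27,seed=(275,310)):
    hsv=cv2.cvtColor(im,cv2.COLOR_RGB2HSV)
    m=cv2.inRange(hsv,lo,hi);m[:240]=0;m[:, :240]=0;m[:,400:]=0
    c=max(cv2.findContours(m,cv2.RETR_EXTERNAL,cv2.CHAIN_APPROX_NONE)[0],key=cv2.contourArea)[:,0]
    top=[(c[c[:,0]==x,0][0],c[c[:,0]==x,1].min()) for x in range(270,376,2) if (c[:,0]==x).any() and c[c[:,0]==x,1].min()<cut]
    r=arc(top,zring,R,cal);print('ring',r[0].round(2),round(r[1],2),len(top),top[0],top[len(top)//2])
    m=cv2.inRange(hsv,(100,130,30),(125,255,255));m[260:]=0;m=cv2.morphologyEx(m,cv2.MORPH_OPEN,np.ones((3,3)))
    c=max(cv2.findContours(m,cv2.RETR_EXTERNAL,cv2.CHAIN_APPROX_NONE)[0],key=cv2.contourArea)[:,0]
    x0,x1=c[:,0].min()+4,c[:,0].max()-4
    top=[(x,c[c[:,0]==x,1].min()) for x in range(x0,x1,2)]
    b=arc(top,69,35.8,cal);print('pocket',b[0].round(2),round(b[1],2),'free R',circ([plane('wrist',p,69,cal) for p in top])[0].round(2))
    e=[plane('wrist',(x,c[c[:,0]==x,1].mean()),69,cal)[:2] for x in (c[:,0].min(),c[:,0].max())];print('tips',np.round(e,1).tolist(),'mid',np.mean(e,0).round(2))
    d=b[0]-r[0];y=1.6573;print('move ring, world',d.round(2),'tool x,y',np.round([d[0]*np.cos(y)+d[1]*np.sin(y),d[0]*np.sin(y)-d[1]*np.cos(y)],2))
E
python3 - <<'E'
from h import *
import pickle
c=pickle.load(open('w5.pkl','rb'));im=cv2.imread('pics/w5.png')[...,::-1].copy()
print('cam',np.round(-np.array(c['R']).T@np.array(c['t']),1))
compare(im,c,101.7,(20,0,70),(110,60,255))
P=[plane('wrist',p,12,c)[:2] for p in((182,172),(495,175))];print(np.round(P,1).tolist())
y=np.arctan2(*(P[1]-P[0])[::-1]);R=np.array([[np.cos(y),-np.sin(y)],[np.sin(y),np.cos(y)]])
print(y,np.linalg.norm(P[1]-P[0]),np.mean(P,0)+R@[-10,-50])
E
```

```text
cam [574.5  89.9 229.6]
ring [580.31  22.7 ] 2.54 53 (np.int32(270), np.int32(244)) (np.int32(322), np.int32(249))
pocket [581.27  27.26] 1.68 free R [580.46  38.03  25.88]
tips [[553.2, 42.6], [607.4, 47.0]] mid [580.3   44.81]
move ring, world [0.96 4.56] tool x,y [4.46 1.36]
[[491.1, 62.4], [685.5, 79.3]]
0.08678791898629193 195.14376529943831 [582.71202105  20.18278717]
```

```bash
cat >> h.py <<'E'
def lift(cal,dz):
    R=np.array(cal['R']);C=-R.T@np.array(cal['t'])+[0,0,dz];return dict(cal,t=-R@C)
def ringpts(im,lo,hi,box):
    x0,y0,x1,y1=box;m=cv2.inRange(cv2.cvtColor(im,cv2.COLOR_RGB2HSV),lo,hi);k=np.zeros_like(m);k[y0:y1,x0:x1]=m[y0:y1,x0:x1]
    k=cv2.morphologyEx(k,cv2.MORPH_OPEN,np.ones((3,3)))
    c=max(cv2.findContours(k,cv2.RETR_EXTERNAL,cv2.CHAIN_APPROX_NONE)[0],key=cv2.contourArea)[:,0]
    return c,k
E
python3 - <<'E'
from h import *
import pickle
w1,w5=[pickle.load(open(f'w{i}.pkl','rb')) for i in(1,5)]
rd=lambda i:cv2.imread(f'pics/w{i}.png')[...,::-1].copy()
# rebuild w2,w3 camera poses from tool poses (camera rigid in tool frame, from w5)
from scipy.spatial.transform import Rotation as Ro
def T(pos,rot): M=np.eye(4);M[:3,:3]=Ro.from_euler('xyz',rot).as_matrix();M[:3,3]=pos;return M
def cam(c): M=np.eye(4);M[:3,:3]=np.array(c['R']).T;M[:3,3]=-M[:3,:3]@np.array(c['t']);return M
X=np.linalg.inv(T([580.5,22.1,86.9],[3.1409,-.0004,1.6617]))@cam(w5)
def mk(pos,rot):
    M=T(pos,rot)@X;return dict(mtx=w5['mtx'],R=M[:3,:3].T,t=-M[:3,:3].T@M[:3,3])
w2=mk([438.7,252.9,231.1],[3.1416,.0013,1.6516]);w3=mk([437.6,300.8,-1.1],[3.1406,-.0005,1.6601])
c3,_=ringpts(rd(3),(20,0,80),(110,70,255),(230,230,410,400))
c5,_=ringpts(rd(5),(20,0,70),(70,60,255),(240,240,400,400))
u=[p for p in c3 if p[1]<312];v=[p for p in c5 if p[1]<312]
b2=blob(rd(2),(0,0,120),(179,60,255),(324,158),100)[0];h2=cv2.convexHull(b2[4])[:,0]
for dz in(0,2,4,6):
    a,b,c,d=[lift(w,dz) for w in(w1,w2,w3,w5)]
    print(dz,'w2',circ([plane('wrist',p,12,b) for p in h2])[0].round(1),'w3',circ([plane('wrist',p,12,c) for p in u])[0].round(1),'w5ring',circ([plane('wrist',p,101.7,d) for p in v])[0].round(1))
    cor=[[plane('wrist',p,12,k)[:2] for p in q] for k,q in((a,((239,119),(439,122))),(d,((182,172),(495,175))))]
    print('  corners',np.round(cor,1).tolist(),'pocket rim w1',pocket(rd(1),a)[0][0].round(1))
E
```

```text
0 w2 [438.1 298.5  26.7] w3 [438.  302.5  25.4] w5ring [580.5  24.2  25.4]
blue [((299, 130, 65, 21), 539.5), ((299, 189, 63, 27), 1005.5)]
  corners [[[490.0, 62.3], [686.4, 79.4]], [[491.1, 62.4], [685.5, 79.3]]] pocket rim w1 [582.1  21.6  35.8]
2 w2 [438.1 298.4  26.8] w3 [438.1 301.5  25.8] w5ring [580.5  23.2  25.8]
blue [((299, 130, 65, 21), 539.5), ((299, 189, 63, 27), 1005.5)]
  corners [[[489.6, 62.3], [687.1, 79.6]], [[490.4, 62.2], [686.6, 79.2]]] pocket rim w1 [582.2  21.4  36.1]
4 w2 [438.1 298.3  27. ] w3 [438.2 300.5  26.2] w5ring [580.6  22.1  26.2]
blue [((299, 130, 65, 21), 539.5), ((299, 189, 63, 27), 1005.5)]
  corners [[[489.1, 62.4], [687.7, 79.7]], [[489.6, 61.9], [687.6, 79.1]]] pocket rim w1 [582.3  21.2  36.3]
6 w2 [438.1 298.2  27.1] w3 [438.3 299.5  26.6] w5ring [580.7  21.1  26.6]
blue [((299, 130, 65, 21), 539.5), ((299, 189, 63, 27), 1005.5)]
  corners [[[488.7, 62.4], [688.3, 79.9]], [[488.8, 61.6], [688.6, 79.0]]] pocket rim w1 [582.3  21.   36.5]
```

Request:
{"api": "carry_out", "payload": {
  "deltas": [0,0,0.25,-0.001,0.0016,0.005,1,0,0,0,0,0,0.01,1,0,0,0,0,0,0.01,1,0,0,0,0,0,0.003,1]
}}

```text
clock: 9.28
eef_pos: [581.8, 21.0, 57.6]
tool_rot: [-3.141, -0.001, 1.656]
force: [-0.7, 2.7, 2.9]
width: 51.7
gripper_force: 62.9
```

Request:
{"api": "carry_out", "payload": {
  "deltas": [0,0,0,0,0,0.003,1,0,0,0,0,0,0.003,1,0,0,0,0,0,0,1]
}}

```text
clock: 9.65
eef_pos: [582.2, 21.9, 52.5]
tool_rot: [3.141, -0.002, 1.657]
force: [0.7, 4.5, -2.9]
width: 51.7
gripper_force: 62.9
```

Request:
{"api": "carry_out", "payload": {
  "deltas": [0,0,0,0.0012,0,0,1,0,0,0,0,0,0.002,1,0,0,0,0,0,0,1]
}}

```text
clock: 10.02
eef_pos: [582.1, 22.1, 50.4]
tool_rot: [3.141, -0.001, 1.656]
force: [0.1, 4.5, 2.0]
width: 51.7
gripper_force: 63.2
```

Request:
{"api": "carry_out", "payload": {
  "deltas": [0,0,0,0.001,0,0,1,0,0,0,0,0,0.002,1,0,0,0,0,0,0,1]
}}

```text
clock: 10.4
eef_pos: [582.0, 22.1, 48.2]
tool_rot: [3.141, 0.0, 1.656]
force: [0.0, 2.9, 1.1]
width: 51.7
gripper_force: 63.2
```

Request:
{"api": "carry_out", "payload": {
  "deltas": [0,0,0,0.0008,0,0.002,1,0,0,0,0,0,0.004,1,0,0,0,0,0,0.004,1,0,0,0,0,0,0,1]
}}

```text
clock: 10.9
eef_pos: [581.2, 22.6, 37.7]
tool_rot: [-3.14, 0.001, 1.656]
force: [0.2, 0.4, 0.2]
width: 52.0
gripper_force: 63.0
```

Request:
{"api": "carry_out", "payload": {
  "deltas": [0,0,0,0,0,0.003,1,0,0,0,0,0,0,1]
}}

```text
clock: 11.15
eef_pos: [581.5, 23.0, 35.0]
tool_rot: [-3.141, 0.0, 1.656]
force: [0.2, -0.3, 0.6]
width: 52.2
gripper_force: 63.0
```

Request:
{"api": "carry_out", "payload": {
  "deltas": [0,0,0,0,0,0,0.2,0,0,0,0,0,0,-0.2,0,0,0,0,0,0,-1,0,0,0,0,0,0,-1,0,0,0,0,0,-0.02,-1,0,0,0,0,0,-0.04,-1,0,0,0,0,0,-0.04,-1,0,0,0,-0.03,0,0,-1,0,0,0,0,0,0,-1]
}}

```text
clock: 12.28
eef_pos: [584.5, -10.1, 135.7]
tool_rot: [3.141, 0.002, 1.651]
force: [-0.5, 0.5, 0.4]
width: 85.4
gripper_force: 0.0
```

```bash
python3 - <<'E'
from h import *
import pickle
c=ctrl.calibration('wrist');im=ctrl.get_image('wrist');shift([514.4,196,130],1.6573)
pickle.dump(c,open('w6.pkl','wb'));cv2.imwrite('pics/w6.png',im[...,::-1])
E
```

```text
pos [584.2  -8.  135.3] yaw 1.6534 tilt [-3.1414e+00  6.0000e-04]
tool shift mm [209.1 -52.7   5.3] wz -0.23
```

View pics/w6.png

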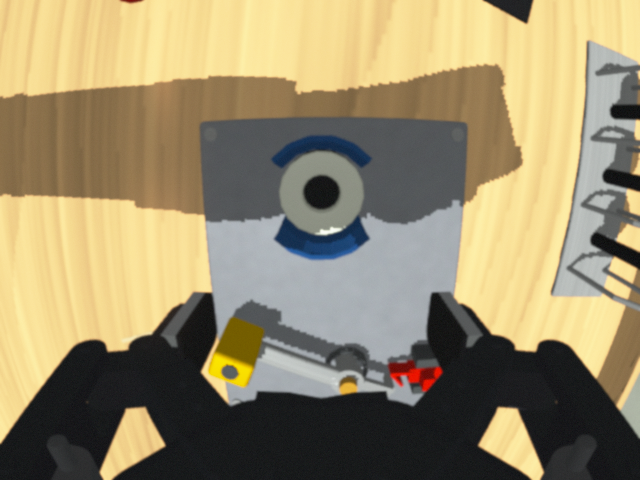

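Wrist view: spacer lies flat on the spool inside the pocket at (321,192), concentric with the blue walls. Now the green disc.

Request:
{"api": "carry_out", "payload": {
  "deltas": [0,0,-0.2,0.0421,-0.0105,0,-1,0,0,0,0.0421,-0.0105,0,-1,0,0,0,0.0421,-0.0105,0,-1,0,0,0,0.0421,-0.0105,0,-1,0,0,0,0.0421,-0.0105,0,-1,0,0,0,0,0,0.04,-1,0,0,0,0,0,0.035,-1,0,0,0,0,0,0,-1,0,0,0,0,0,0,-1]
}}

```text
clock: 13.45
eef_pos: [513.7, 199.3, 61.0]
tool_rot: [3.141, -0.001, 1.66]
force: [-0.2, -0.2, -0.4]
width: 85.4
gripper_force: 0.0
```

```bash
python3 - <<'E'
from h import *
c=lift(ctrl.calibration('wrist'),5);im=ctrl.get_image('wrist')
g=proj('wrist',np.array([514.4,196,12]),c);print(g)
b=blob(im,(0,0,120),(179,70,255),g,30)[0];print(np.round(b[:4],1))
d=plane('wrist',b[:2],12,c);print(d)
disc(im,c,(55,100,50),(85,255,255),g,12)
shift([d[0],d[1]+.5,-2.8],1.6573)
E
```

```text
[321.17872282 264.53992676]
[322.1 273.7 582.   14.3]
[515.41491792 190.5494268   12.        ]
px [ 322.1  269.1 6591.    47. ] fit [515.2  191.99  27.32] rms 0.56
pos [514.2 199.3  61.5] yaw 1.6596 tilt [ 3.1398e+00 -1.1000e-03]
tool shift mm [-8.3  0.4 64.3] wz 0.13
```

```bash
python3 - <<'E'
from h import *
c=ctrl.calibration('wrist');im=ctrl.get_image('wrist')
g=(322,273)
b=blob(im,(0,0,120),(179,70,255),g,30)[0];d=plane('wrist',b[:2],12,c);print(np.round(b[:4],1),d)
shift([d[0],d[1],-2.8],1.6573)
cc,_=ringpts(im,(55,100,50),(85,255,255),(240,180,400,360))
print('lower arc',arc([p for p in cc if p[1]>275],12,27,c))
import pickle
for n,R in(('w3',27),):
  w5=pickle.load(open('w5.pkl','rb'))
  im5=cv2.imread('pics/w5.png')[...,::-1].copy();c5,_=ringpts(im5,(20,0,70),(70,60,255),(240,240,400,400))
  print('ring in w5 (TCP 580.5,22.1)',arc([p for p in c5 if 315<p[1]<345],101.7,27,w5))
w6=pickle.load(open('w6.pkl','rb'));im6=cv2.imread('pics/w6.png')[...,::-1].copy()
print('pocket w6');print(pocket(im6,w6)[0]);c6,_=ringpts(im6,(15,0,70),(75,70,255),(265,140,375,240))
print('ring w6',c6.min(0),c6.max(0),arc([p for p in c6],48,27,w6),circ([plane('wrist',p,48,w6) for p in c6]))
P=[plane('wrist',p,12,w6)[:2] for p in((201,123),(467,123))];y=.0865;R=np.array([[np.cos(y),-np.sin(y)],[np.sin(y),np.cos(y)]]);print(np.round(P,1).tolist(),np.mean(P,0)+R@[-10,-50])
E
```

```text
[321.1 273.1 578.   14.3] [515.18706009 192.52714295  12.        ]
pos [514.5 199.1  61.7] yaw 1.6593 tilt [ 3.1393e+00 -1.1000e-03]
tool shift mm [-6.6  0.1 64.5] wz 0.11
lower arc (array([519.03436463, 150.77376042]), np.float64(10.555469417046115))
ring in w5 (TCP 580.5,22.1) (array([581.5972703 ,  11.69109598]), np.float64(1.6825929906046266))
pocket w6
blue [((273, 136, 97, 31), 1222.5), ((277, 219, 90, 40), 1962.5)]
(array([582.24391273,  21.49343919,  36.13274262]), np.float64(0.3664309681781143))
ring w6 [279 150] [364 234] (array([582.33041192,  21.59210873]), np.float64(0.47207079509009464)) (array([582.30931892,  21.64331923,  26.62532363]), np.float64(0.28804145769607586))
[[490.9, 62.0], [686.4, 79.2]] [582.98077226  19.91649667]
```

Request:
{"api": "carry_out", "payload": {
  "deltas": [0,0,0.1,-0.0056,0.0002,0.01,-1,0,0,0,0,0,0.03,-1,0,0,0,0,0,0.012,-1,0,0,0,0,0,0.008,-1,0,0,0,0,0,0.004,-1,0,0,0,0,0,0,-1]
}}

```text
clock: 14.3
eef_pos: [514.4, 193.0, -3.5]
tool_rot: [3.141, -0.0, 1.658]
force: [-0.3, 0.7, 0.1]
width: 85.3
gripper_force: 0.0
```

```bash
python3 - <<'E'
from h import *
c=ctrl.calibration('wrist');im=ctrl.get_image('wrist')
b=blob(im,(0,0,120),(179,70,255),(322,310),100)[0];d=plane('wrist',b[:2],12,c);print(np.round(b[:4],1),d)
shift([d[0],d[1],-2.8],1.6573)
E
```

```text
[ 322.3  318.7 1151.    20.7] [515.2646043  192.51404461  12.        ]
pos [514.6 193.   -3.3] yaw 1.6577 tilt [ 3.1409e+00 -2.0000e-04]
tool shift mm [-0.6  0.7 -0.5] wz 0.02
```

Request:
{"api": "carry_out", "payload": {
  "deltas": [0,0,0,0,0.0005,-0.001,-1,0,0,0,0,0,0,1,0,0,0,0,0,0,1,0,0,0,0,0,0,1,0,0,0,0,0,0,1,0,0,0,0,0,0,1,0,0,0,0,0,0,1,0,0,0,0,0,-0.005,1,0,0,0,0,0,-0.02,1,0,0,0,0,0,-0.045,1,0,0,0,0,0,-0.045,1,0,0,0,0,0,0,1]
}}

```text
clock: 15.85
eef_pos: [517.0, 193.9, 115.7]
tool_rot: [3.135, -0.002, 1.657]
force: [1.2, 0.1, -1.0]
width: 51.4
gripper_force: 62.6
```

```bash
python3 - <<'E'
from h import *
c=ctrl.calibration('wrist');im=ctrl.get_image('wrist');s=ctrl.read_state();print(s['width'],s['gripper_force'])
z=s['eef_pos'][2]+2.8+12
b=blob(im,(0,0,120),(179,70,255),(322,318),100)[0];d=plane('wrist',b[:2],z,c);print(np.round(b[:4],1),d)
shift([582,22.6,90],1.6573)
E
```

```text
51.781997286553676 62.64902472496033
[ 321.1  316.4 1127.5   20.4] [517.34871566 193.15825864 128.64787491]
pos [515.8 193.1 113.8] yaw 1.6572 tilt [ 3.1384e+00 -9.0000e-04]
tool shift mm [-175.6   51.3   23.8] wz -0.0
```

Request:
{"api": "carry_out", "payload": {
  "deltas": [0,0,0,-0.0353,0.0103,0,1,0,0,0,-0.0353,0.0103,0,1,0,0,0,-0.0353,0.0103,0,1,0,0,0,-0.0353,0.0103,0,1,0,0,0,-0.0353,0.0103,0,1,0,0,0,0,0,0.02,1,0,0,0,0,0,0.015,1,0,0,0,0,0,0,1,0,0,0,0,0,0,1]
}}

```text
clock: 17.02
eef_pos: [581.3, 22.4, 77.3]
tool_rot: [-3.141, -0.0, 1.659]
force: [0.4, 0.1, 0.1]
width: 51.3
gripper_force: 62.6
```

```bash
python3 - <<'E'
from h import *
c=ctrl.calibration('wrist');im=ctrl.get_image('wrist');s=ctrl.read_state()
z=s['eef_pos'][2]+2.8+12
b=blob(im,(0,0,120),(179,70,255),(322,316),100)[0];d=plane('wrist',b[:2],z,c);print(np.round(b[:4],1),d)
shift([582.2,21.7,60],1.6573)
E
```

```text
[ 321.   316.4 1118.5   20.3] [581.56341384  22.81040386  92.47904215]
pos [581.6  22.3  77.7] yaw 1.6588 tilt [ 3.141e+00 -3.000e-04]
tool shift mm [-0.7  0.6 17.7] wz 0.09
```

Request:
{"api": "carry_out", "payload": {
  "deltas": [0,0,0,-0.0009,0.0005,0.004,1,0,0,0,0,0,0.007,1,0,0,0,0,0,0.006,1,0,0,0,0,0,0.003,1,0,0,0,0,0,0,1]
}}

```text
clock: 17.7
eef_pos: [581.7, 20.7, 57.0]
tool_rot: [-3.141, -0.0, 1.658]
force: [0.1, 0.2, 0.2]
width: 51.5
gripper_force: 62.7
```

Request:
{"api": "carry_out", "payload": {
  "deltas": [0,0,0,0,0,0.003,1,0,0,0,0,0,0.003,1,0,0,0,0,0,0,1]
}}

```text
clock: 18.08
eef_pos: [581.8, 20.6, 51.1]
tool_rot: [-3.141, 0.0, 1.658]
force: [-0.4, -0.3, -0.8]
width: 51.6
gripper_force: 62.6
```

Request:
{"api": "carry_out", "payload": {
  "deltas": [0,0,0,0,0,0.003,1,0,0,0,0,0,0.0015,1,0,0,0,0,0,0,1]
}}

```text
clock: 18.45
eef_pos: [581.8, 20.6, 46.7]
tool_rot: [-3.141, 0.0, 1.658]
force: [-1.0, 0.5, -0.9]
width: 51.3
gripper_force: 62.6
```

Request:
{"api": "carry_out", "payload": {
  "deltas": [0,0,0,0,0,0,0.2,0,0,0,0,0,0,-0.2,0,0,0,0,0,0,-1,0,0,0,0,0,0,-1,0,0,0,0,0,-0.02,-1,0,0,0,0,0,-0.04,-1,0,0,0,0,0,-0.04,-1,0,0,0,-0.0213,-0.0218,0,1,0,0,0,-0.0213,-0.0218,0,1,0,0,0,-0.0213,-0.0218,0,1,0,0,0,0,0,0,1,0,0,0,0,0,0,1]
}}

```text
clock: 19.95
eef_pos: [523.1, -48.0, 147.1]
tool_rot: [3.14, -0.001, 1.658]
force: [-0.9, -0.1, 0.9]
width: 0.1
gripper_force: 0.0
```

```bash
python3 - <<'E'
from h import *
import pickle
c=ctrl.calibration('wrist');im=ctrl.get_image('wrist');cv2.imwrite('pics/w7.png',im[...,::-1])
pickle.dump(c,open('w7.pkl','wb'));print(pocket(im,c)[0])
g=proj('wrist',np.array([582.3,21.5,60]),c);print(g)
disc(im,c,(55,100,50),(85,255,255),g,60)
b=blob(im,(0,0,120),(179,70,255),g,30)[0];print(np.round(b[:4],1),plane('wrist',b[:2],60,c))
shift([522.2,-48.9,45],1.6573);print(ctrl.read_state()['width'])
E
```

```text
blue [((374, 168, 93, 36), 1278.0), ((375, 86, 95, 33), 1395.5)]
(array([581.67647923,  21.24748759,  36.15740158]), np.float64(0.36324580351533325))
[423.84339991 143.98108571]
px [ 421.5  145.4 5282.5   42.2] fit [581.66  20.53  26.93] rms 0.2
[423.9 145.6 459.5  12.8] [582.44774998  20.46580742  60.        ]
pos [523.3 -47.6 147.1] yaw 1.6587 tilt [ 3.14e+00 -7.00e-04]
tool shift mm [ -1.2  -1.2 102.1] wz 0.08
0.1538667839455608
```

View pics/w7.png

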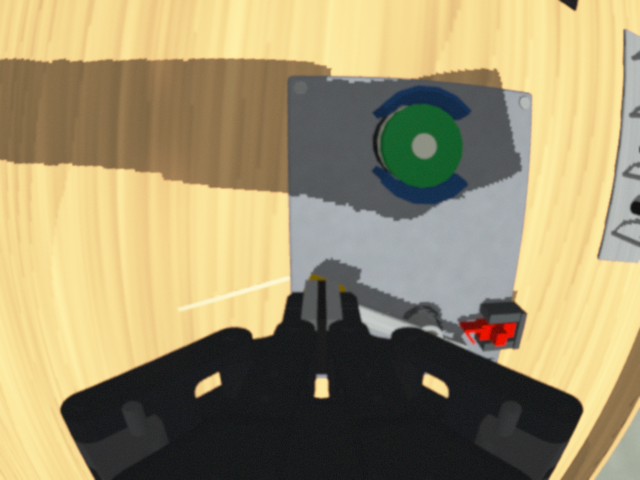

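Wrist view: green disc lies flat and central in the pocket (424,146), spacer edge visible below it at left. The shut fingers (322,290) stand just on the pocket's side of the yellow block. Descend and push.

Request:
{"api": "carry_out", "payload": {
  "deltas": [0,0,0,0.001,-0.001,0.03,1,0,0,0,0,0,0.035,1,0,0,0,0,0,0.025,1,0,0,0,0,0,0.012,1,0,0,0,0,0,0,1]
}}

```text
clock: 20.62
eef_pos: [521.3, -47.0, 44.4]
tool_rot: [-3.141, -0.0, 1.659]
force: [1.0, 0.8, 0.2]
width: 0.1
gripper_force: 0.0
```

Request:
{"api": "carry_out", "payload": {
  "deltas": [0,0,0,-0.006,0,0,1,0,0,0,-0.006,0,0,1,0,0,0,-0.006,0,0,1,0,0,0,-0.006,0,0,1,0,0,0,0,0,0,1]
}}

```text
clock: 21.25
eef_pos: [523.6, -72.0, 45.0]
tool_rot: [3.141, -0.0, 1.657]
force: [1.1, 0.4, -0.1]
width: 0.0
gripper_force: 0.0
```

Request:
{"api": "carry_out", "payload": {
  "deltas": [0,0,0,-0.005,0,0,1,0,0,0,-0.005,0,0,1,0,0,0,-0.005,0,0,1,0,0,0,0,0,0,1]
}}

```text
clock: 21.75
eef_pos: [524.3, -86.4, 44.7]
tool_rot: [-3.141, -0.001, 1.657]
force: [-1.4, 5.3, 0.6]
width: -0.3
gripper_force: 2.0
```

Request:
{"api": "carry_out", "payload": {
  "deltas": [0,0,0,-0.006,0,0,1,0,0,0,-0.006,0,0,1,0,0,0,-0.006,0,0,1,0,0,0,-0.006,0,0,1,0,0,0,-0.006,0,0,1,0,0,0,-0.006,0,0,1,0,0,0,-0.006,0,0,1,0,0,0,0,0,0,1]
}}

```text
clock: 22.75
eef_pos: [525.2, -128.1, 44.1]
tool_rot: [-3.136, -0.001, 1.657]
force: [-5.9, 6.0, 1.7]
width: 0.3
gripper_force: 3.9
```

```bash
cat >> h.py <<'E'
def angle():
    pv=np.array([615.2,-126.2])
    for n in('top','scene'):
        im=ctrl.get_image(n);cv2.imwrite(f'pics/{n}_{ctrl.read_state()["clock"]:.2f}.png',im[...,::-1])
        bs=blob(im,(22,150,100),(33,255,255),proj(n,np.array([530,-130,74.])),15)
        for b in bs[:2]:
            p=plane(n,b[:2],74);v=p[:2]-pv;y=.0865
            v=np.array([v[0]*np.cos(y)+v[1]*np.sin(y),-v[0]*np.sin(y)+v[1]*np.cos(y)])
            print(n,np.round(b[:3],1),p.round(1),'r',np.hypot(*v).round(1),'q',round(np.arctan2(-v[1],-v[0])+.4,3))
E
python3 - <<'E'
from h import *
angle();shift([524,-135,45],1.6573);print(ctrl.read_state()['force'])
# baseline with the rest picture
a=cv2.imread('pics/top.png')[...,::-1].copy();b=blob(a,(22,150,100),(33,255,255),(357,232),15)[0];print(b[:3],plane('top',b[:2],74))
E
```

```text
top [482.2 295.1  75.5] [ 412.4 -340.6   74. ] r 295.1 q 1.127
scene [239.8 239.5  36.5] [ 529.2 -155.3   74. ] r 90.8 q 0.64
scene [152.9 241.7 156.5] [ 527.5 -336.1   74. ] r 227.5 q 1.489
pos [ 525.1 -127.6   44.1] yaw 1.6579 tilt [-3.1356e+00 -1.6000e-03]
tool shift mm [-7.3 -1.7 -0.9] wz 0.03
[-6.5127123   6.36991124  2.14499824]
(356.9520202020202, 231.5340909090909, 132.0) [528.11149872 -98.3811485   74.        ]
```

Request:
{"api": "carry_out", "payload": {
  "deltas": [0,0,0,-0.002,0,0,1,0,0,0,-0.002,0,0,1,0,0,0,0,0,0,1,0,0,0,0,0,0,1]
}}

```text
clock: 23.35
eef_pos: [525.7, -131.3, 44.1]
tool_rot: [-3.136, -0.002, 1.658]
force: [-6.4, 6.3, 1.9]
width: -0.1
gripper_force: 3.9
```

```bash
python3 - <<'E'
from h import *
angle();s=ctrl.read_state();print(s['eef_pos'],s['force'])
im=ctrl.get_image('scene')
b=cv2.imread('pics/scene.png')[...,::-1].copy()
for i in(b,im):
  q=blob(i,(22,150,60),(33,255,255),(250,242),15)[0];print(np.round(q[:3],1),cv2.boundingRect(q[4]))
# predicted block top/bottom corners in scene for q
y=.0865;R=np.array([[np.cos(y),-np.sin(y)],[np.sin(y),np.cos(y)]])
for q in(0,.55,.6,.65,.7,.75):
  a=np.array([-np.cos(q-.4),-np.sin(q-.4)]);n=np.array([-np.sin(q-.4),np.cos(q-.4)])
  P=[proj('scene',np.r_[np.array([615.2,-126.2])+R@(90*a+i*15*a+j*11*n),z]) for i in(-1,1) for j in(-1,1) for z in(20,76)]
  print(q,np.min(P,0).round(1),np.max(P,0).round(1))
c=im[200:280,200:300];cv2.imwrite('pics/end.png',cv2.resize(c,None,fx=6,fy=6)[...,::-1])
E
```

```text
top [482.  293.7  84. ] [ 415.1 -340.3   74. ] r 293.0 q 1.133
scene [238.1 240.2  39.5] [ 530.9 -158.7   74. ] r 90.3 q 0.681
scene [152.9 242.1 154. ] [ 528.8 -335.9   74. ] r 226.8 q 1.493
[ 525.61757222 -131.2381951    44.12918792] [-5.45863899  6.37089514  1.80036354]
[267.5 245.1 228.5] (260, 234, 15, 27)
[240.6 246.2 130. ] (234, 234, 14, 23)
0 [259.5 232.1] [276.3 261.9]
0.55 [237.2 232.2] [253.  261.9]
0.6 [234.8 232.5] [251.2 262.5]
0.65 [232.4 233. ] [249.4 263.2]
0.7 [230.  233.5] [247.7 263.9]
0.75 [227.7 234.1] [245.9 264.7]
```

Request:
{"api": "carry_out", "payload": {
  "deltas": [0,0,0,-0.003,0,0,1,0,0,0,0,0,0,1,0,0,0,0,0,0,1,0,0,0,0,0,0,1]
}}

```text
clock: 24.0
eef_pos: [526.2, -134.1, 44.2]
tool_rot: [-3.137, -0.002, 1.658]
force: [-5.4, 6.7, 0.6]
width: -0.1
gripper_force: 4.0
```

```bash
python3 - <<'E'
from h import *
im=ctrl.get_image('scene');s=ctrl.read_state();print(s['eef_pos'],s['force'],s['qd'])
q=blob(im,(22,150,60),(33,255,255),(250,242),15)[0];print(np.round(q[:3],1),cv2.boundingRect(q[4]))
for n in('top','scene'):   # pawl (red) now against at rest
  for i in (cv2.imread(f'pics/{n}.png')[...,::-1].copy(),ctrl.get_image(n)):
    r=blob(i,(0,150,60),(8,255,255),proj(n,np.array([671,-125,50.])),15)[0];print(n,np.round(r[:3],1))
t=ctrl.get_image('top');g=blob(t,(60,100,50),(85,255,255),proj('top',np.array([582.3,21.5,60.])),20)
print([np.round(v[:3],1) for v in g[:1]],proj('top',np.array([582.3,21.5,60.])))
E
```

```text
[ 526.18471313 -134.06105913   44.15125325] [-5.09998136  6.43454217  1.91479287] [-6.89613770e-04 -8.78085826e-04  3.02660989e-04 -5.51619071e-05
 -1.19036394e-03  1.12853434e-04  2.45725885e-04]
[239.1 247.1 132. ] (233, 235, 14, 25)
top [367.3 164.8 125.5]
top [367.3 164.8 125.5]
scene [251.7 308.7 104.5]
scene [252. 309. 102.]
[array([296.7, 204.9, 548.5])] [296.1700458  203.92784829]
```

Pawl unmoved from its home position, arm at about 0.66 rad, steady push of about 8 N, disc in place. Handing in.

```bash
python3 -c "
from cell import ctrl
print(ctrl.finish_job())"
```

```text
the job is handed in; nothing more can be done
None
```

The job is handed in at about 24 s of the 54 s allowed: the spacer and then the top disc are seated flat in the pocket and released. The fingers are still pushing the tensioner with about 8 N at an estimated 0.66 rad, past the click and with the pawl home; the hand-in returned no verdict.

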